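Hang the ruling template on the writing slope's pins

ROBOT

A 7-joint arm with a two-finger parallel gripper is mounted at the origin on the work surface. World frame = base frame: x ahead of the robot, y to its left, z up, the work surface at z = 0. Lengths are in m, angles in rad, forces in N, time in s.
With the tool pointing down it reaches from about 0.4 to 0.875 m from the base axis. Payload 19.3 kg.
Tool frame: the origin (TCP) lies between the finger pads; the fingertips stand 17 mm ahead of it and the grasp point (between the pads) lies 2 mm behind it; z points along the fingers, x is the direction in which the jaws open and shut, and the axes are right-handed (so a half turn about z gives the same grasp; the last joint's range is limited). The gripper opens to 85 mm and grips with 20 to 120 N. Pads are 22 mm wide; open, the fingers measure 114 mm over their backs; the gripper's body (76 mm by 85 mm) begins 54 mm behind the grasp point. The pads swing forward as they close: fully open they stand 13 mm farther back than shut.
Start: joints at [-1.418, 0.521, -0.036, 1.599, 0.021, 1.021, -0.113], TCP at [0.138, 0.61, 0.212] pointing down, gripper open.
Joint ranges: [-2.91, 2.91], [-0.3, 2.13], [-1.5, 1.42], [0.17, 2.43], [-1.26, 4.41], [0.16, 1.93], [-2.52, 2.52]. Speed limits (rad/s): [1.89, 1.89, 2.39, 2.39, 3.01, 3.01, 3.01].

INTERFACE

Orientations are given as [roll, pitch, yaw] about the fixed x, y, z axes, in that order (R = Rz(yaw) Ry(pitch) Rx(roll)).
In Python, from workcell import bot gives the robot as it stands. The module is installed in compiled form; this text tells all that it offers.
- The arm moves only by the tool arm_command, never from a script. Its argument "targets" is a list of rows, each a list of 6 numbers: the shift along the tool's x, y, z in mm, then the turn, a rotation vector about the tool's x, y, z in degrees. In form: [[x, y, z, wx, wy, wz], ...]. A call has 1 to 8 rows; each row shifts and turns the pose as measured when the row begins, along the tool's axes as they then stand; what a row does not reach is not made up. A row lasts 1/10 s, in which the tool goes at most 50 mm and 8.59 degrees, less where a joint would pass 70% of its speed; a pose out of reach is approached as far as the arm can. A call is refused whole if a number of a shift passes 50 or a number of a turn 8.59, either way. A call with a gripper value outside its range is refused whole. "grip" is the opening in per cent of the stroke, from 0 (shut) to 100 (fully open), set as the call begins (left out, the last holds). The fingers move at their own pace and stop on an object; "grip_force" is the grip in N (left out, the last holds). Time passes only in rows, so rows that do not move let the fingers close. It gives the time, the measured TCP pose, the force and the opening at its end, in the units of the state.
- bot.observe(): the state, without advancing time (a new reading comes with each control period).
- bot.grab_frame(name): name is "side" or "top" or "wrist"; returns a dict with "color" (384x512x3 uint8, red, green, blue), "depth" (384x512 float32, m along the optical axis (not along the pixel's ray), 0 where there is no reading), "fov_y" (degrees; the focal length in pixels is half the picture's height over the tangent of half this angle, whatever the lens; pixels are square), "cx", "cy" (the principal point, pixels), "R" (3x3) and "t" (3): a world point X has camera coordinates R X + t; the wrist camera has in their place "hand_eye" (4x4, takes a point from camera to tool coordinates, whose origin is the TCP and whose axes are the tool frame's). Camera axes: x right, y down, z forward; pixel columns grow to the right and rows downward; lengths in m; the calibration is good to about 2 mm. The wrist camera is an equidistant fisheye: a pixel r from the principal point sees the ray r / f radians off the axis. A picture is of the moment at which its call begins: read the wrist's pose just before it.
- bot.job_done(): hands the job in, once; it reports no verdict.
The state is a dict: "clock": time; "qpos": joint angles; "qd": joint speeds; "joint_efforts": joint torques, N m; "position": TCP position; "tool_rot": TCP orientation; "force": force on the tool from outside, world axes, zero at the start; "moment": the same for the moment, N m; "grip_width": finger opening in m.
Only numpy, scipy, OpenCV 4.12 (cv2) and the standard library are available. Lean on these libraries where they do the work, as an engineer would, in place of code of your own. Each camera call takes 0.05 s, during which the arm holds its last target. There are 200 camera calls.

TASK

Pick up the orange ruling template by its wooden grip and lower it over both dark steel pins of the writing slope together, keeping hold until both pins are through its two round holes (do not drop it on), so that it hangs from the pins with its slots below them towards the board's low edge and lies flat and flush on the board. Then let go and move away. Do not disturb the ink jar, the pen pot or the green book.

Things in the scene. Friction and masses are not known exactly. Their poses are not given: they have to be found in the camera images.
- grip (a point): Where the template is best held: middle of its dark wooden grip block, which stands on the plate's centre, 16 mm (x) by 80 mm (y), from 5 to 50 mm above the underside. The point is above the plate's centre (and centre of mass), 33 mm above the underside. Axes: x towards the edge with the two round holes, y along the grip to the left hole, z up out of the plate
- template: Loose orange plastic plate, 130 mm (x) by 240 mm (y), 5 mm thick, about 0.25 kg. Origin at the centre of its underside, axes as grip. Three slots, 6 by 170 mm along y, at x = +22, -22, -43 mm. Starts flat on the table left or right of the robot's middle, hole edge away from the robot, yawed up to 30 degrees
- hole_left (a point): Centre of the template's left round hole (12 mm diameter, straight through) at the underside: 50 mm along x and +80 mm along y from the template's centre
- hole_right (a point): Centre of the right round hole (12 mm diameter) at the underside: 50 mm along x and -80 mm along y from the template's centre
- deck: Tilted pale wooden board of the fixed writing slope, 260 (x) by 300 mm (y), white paper on it, on the other side from the template. Origin: centre of its upper face, 50 mm above the table. x runs uphill, away from the robot, rising 15 degrees; y left along the board; z square out of the face. Yawed up to 17 degrees. An 8 mm high ledge runs along the low edge
- pin_left (a point): Foot (inside a 22 mm dark collar) of the left dark steel pin, in the board's face, 70 mm uphill and 80 mm left of the board's centre. The pin stands square to the face: 8 mm diameter, 26 mm tall, its last 8 mm tapering to a 2.4 mm tip. Axes as for the board
- pin_right (a point): Foot of the right dark steel pin, same shape, 70 mm uphill and 80 mm right of the board's centre
- ink_jar: Loose amber glass ink jar with black cap, 56 mm diameter, 70 mm tall; bystander beyond the work; origin at the centre of its underside
- pen_pot: Loose blue ceramic pot of pens, 72 mm diameter, 140 mm tall with the pens; bystander at the left; origin at the centre of its underside
- book: Loose green book lying flat, 156 x 118 x 30 mm; bystander at the right; origin at the centre of its underside

How it is judged:
On the way:
1. both pins have entered the template's two holes while the gripper still holds it (z of each of hole_left, hole_right in the frame of deck below 0.022 m and x of hole_left in the frame of deck between 0.064 and 0.076 m and y of hole_left in the frame of deck between 0.074 and 0.086 m and x of hole_right in the frame of deck between 0.064 and 0.076 m and y of hole_right in the frame of deck between -0.086 and -0.074 m and contact force between the fingers and template above 0.5 N), for 0.1 s.
At the end, for the whole second after the job is handed in: The template lies on the board at rest and released: left hole's centre within 4 mm of the left pin's foot and right hole's within 4 mm of the right pin's, its underside parallel to the board within 2 degrees and its centre less than 2.5 mm above the face (distance between hole_left and pin_left below 0.004 m and distance between hole_right and pin_right below 0.004 m and angle between the z axis of template and the z axis of deck, either way round below 0.035 rad and z of template in the frame of deck below 0.0025 m and linear speed of template below 0.01 m/s and angular speed of template below 0.05 rad/s); the robot touches nothing.
It fails at once if the ink jar, the pen pot or the book is moved by more than 20 mm (distance of any of ink_jar, pen_pot, book from where it was at the start of the episode above 0.02 m).
It fails at once if the jar or the pot is tipped by more than 17 degrees (angle between any of ink_jar, pen_pot's own z axis and vertical above 0.3 rad).
It also fails if it takes over 40 s, if anything falls off the work surface, if the arm or the gripper's body presses on something with over 40 N, if the wrist force passes 120 N, or if a joint passes its speed limit or range.

## Working session

There is one attempt and no reset: what is moved stays moved. The work goes in short steps, Python scripts to look and compute and a tool call to move; the robot and the scene stay as the last step left them, time stands still between calls to the robot, and variables do not carry over. Pictures are saved under pics/ and viewed, about 8 in all and at most 12, crops included, and the job is handed in when it is done.

Besides the shell and the picture viewer there is one more tool, called after ">>>" as a command line: name --pt "numbers of a row" for each row, then --argument value for the rest. arm_command: Moves the arm, as the interface text tells. Its arguments: {"type":"object","properties":{"targets":{"type":"array"},"grip":{"type":"number"},"grip_force":{"type":"number"}},"required":["targets"]}

```bash
mkdir -p pics
python3 - <<'E'
from workcell import bot
import cv2,numpy as np,pickle
s=bot.observe();print(s)
fr={}
for n in("top","side"):
    f=bot.grab_frame(n);fr[n]=f
    print(n,f["fov_y"],f["cx"],f["cy"],f["R"].tolist(),f["t"].tolist())
pickle.dump(fr,open("f0.pkl","wb"))
cv2.imwrite("pics/top0.png",fr["top"]["color"][...,::-1])
E
```

```text
{'clock': 0.0, 'qpos': array([-1.41819324,  0.52202645, -0.03631944,  1.59999019,  0.02117458,
        1.02109992, -0.11281604]), 'qd': array([-0.00088087,  0.0011564 ,  0.00074162, -0.00080641, -0.00038423,
       -0.00031973, -0.00069882]), 'joint_efforts': array([ 1.77866223e-03, -9.27094889e+01,  1.98068999e+00, -3.69928694e+01,
        1.78394420e-02,  8.16714135e-03, -8.98228905e-05]), 'position': array([0.13805881, 0.6091974 , 0.21142446]), 'tool_rot': array([3.14152914e+00, 1.13818785e-03, 1.34794666e+00]), 'force': array([ 0.18891683, -0.52826833,  0.48633673]), 'moment': array([ 0.02322354, -0.0020098 , -0.00191862]), 'grip_width': 0.08553578806688134}
top 50.33028318411746 254.72882909473503 189.15117658838014 [[0.015971539269308697, -0.9995980738548361, -0.02342222617666084], [-0.9921232453466503, -0.012932612903032813, -0.12459620205419772], [0.12424321299853394, 0.025227728181547376, -0.9919310388099561]] [0.0041073228404882745, 0.6635600289653482, 1.3713372126951417]
side 47.85219299791872 251.5233928210113 191.3897109083197 [[-0.8843743477289974, 0.4667647427596779, -0.003562021252363204], [0.2708685202954025, 0.5069671033765584, -0.8182998232964253], [-0.3801476789247696, -0.7246482119004185, -0.5747805765660811]] [0.5634665089831736, -0.11491481779276026, 2.0227497598019983]
```

View pics/top0.png

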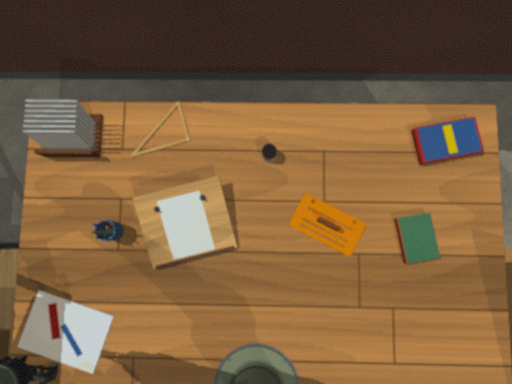

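The top view shows the template (orange) at about (327,224), the deck at about (186,222) with dark pins at (157,209) and (203,198), the pen pot at (108,231), the jar at (269,151) and the book at (418,238). Next I measure the template and the pins.

```bash
cat > h.py <<'E'
import numpy as np,cv2
from scipy.spatial.transform import Rotation as Ro
def foc(f): return f["color"].shape[0]/2/np.tan(np.radians(f["fov_y"]/2))
def rays(f,uv,T=None):
    """origin, world directions; T=(Rtool,ptool) for the wrist (fisheye)"""
    uv=np.atleast_2d(np.asarray(uv,float)); F=foc(f)
    d=(uv-[f["cx"],f["cy"]])/F
    if T is None:
        D=np.c_[d,np.ones(len(d))]; R=np.array(f["R"]); return -R.T@np.array(f["t"]),D@R
    th=np.linalg.norm(d,axis=1,keepdims=True)
    D=np.c_[d*np.sinc(th/np.pi)**1*1.0,np.cos(th)]
    H=np.array(f["hand_eye"]); M=T[0]@H[:3,:3]
    return T[0]@H[:3,3]+T[1],D@M.T
def onplane(o,D,p,n):
    return o+D*(((np.asarray(p)-o)@n)/(D@n))[:,None]
def pose(s): return Ro.from_euler("xyz",s["tool_rot"]).as_matrix(),np.array(s["position"])
def orange(c):
    h=cv2.cvtColor(c,cv2.COLOR_RGB2HSV); return cv2.inRange(h,(10,200,150),(20,255,255))
def dist(m):
    n,l,st,ce=cv2.connectedComponentsWithStats(m); return l==1+np.argmax(st[1:,4])
E
python3 - <<'E'
import pickle,cv2,numpy as np
from h import *
fr=pickle.load(open("f0.pkl","rb"));f=fr["top"]
m=orange(f["color"]);c=max(cv2.findContours(m,0,1)[0],key=cv2.contourArea)
z=np.array([0,0,1.])
r=cv2.minAreaRect(c);b=cv2.boxPoints(r)
P=onplane(*rays(f,b),[0,0,.005],z);print(r,P.round(3),P.mean(0).round(4))
print([np.linalg.norm(P[i]-P[i-1]).round(3) for i in range(4)])
# deck pins
im=cv2.resize(f["color"][150:280,120:380],None,fx=3,fy=3,interpolation=cv2.INTER_CUBIC)
cv2.imwrite("pics/t1.png",im[...,::-1])
s=fr["side"]["color"];cv2.imwrite("pics/s0.png",s[...,::-1])
g=cv2.cvtColor(f["color"],cv2.COLOR_RGB2GRAY)
mm=((g<60).astype(np.uint8));mm[:180]=0;mm[230:]=0;mm[:,:140]=0;mm[:,225:]=0
print(cv2.connectedComponentsWithStats(mm)[2:])
E
```

```text
((327.3000183105469, 224.40003967285156), (69.76531982421875, 37.11872863769531), 26.56505012512207) [[ 0.542 -0.103  0.005]
 [ 0.659 -0.161  0.005]
 [ 0.553 -0.378  0.005]
 [ 0.437 -0.319  0.005]] [ 0.5478 -0.2404  0.005 ]
[np.float64(0.24), np.float64(0.131), np.float64(0.242), np.float64(0.13)]
(array([[     0,      0,    512,    384, 196604],
       [   202,    197,      2,      2,      2],
       [   156,    209,      2,      1,      2]], dtype=int32), array([[255.50154626, 191.49976094],
       [202.5       , 197.5       ],
       [156.5       , 209.        ]]))
```

View pics/t1.png

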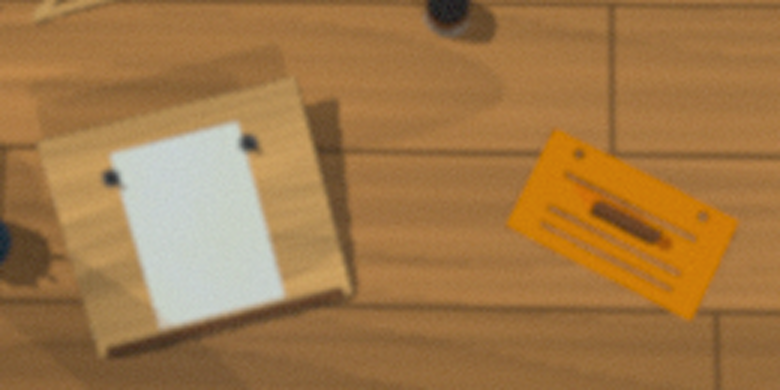

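View pics/s0.png

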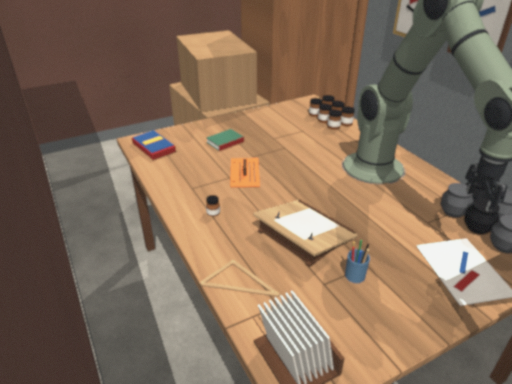

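The crop shows the two pins, the holes on the template's far edge (580,155) and (702,216), and the grip at (630,224). The side view agrees: arm at the near side, pot at (357,265), jar at (212,206). The rectangle measures 240 x 130 mm as it should. I swing around the base, stopping over the deck for a wrist look.

>>> arm_command --pt "-3 49 -3 0 0 4.5" --pt "-3 49 -3 0 0 4.5" --pt "-3 49 -3 0 0 4.5" --pt "-3 49 -3 0 0 4.5" --pt "-3 49 -3 0 0 4.5" --pt "-3 49 -3 0 0 4.5" --pt "-3 49 -3 0 0 4.5" --pt "-3 49 -3 0 0 4.5" --grip 100

```text
clock: 0.9
position: [0.4654, 0.4027, 0.232]
tool_rot: [-3.141, 0.006, 0.71]
force: [1.1, 0.0, 0.4]
grip_width: 0.0853
```

>>> arm_command --pt "-3 49 -3 0 0 4.5" --pt "-3 49 -3 0 0 4.5" --pt "-3 49 -3 0 0 4.5" --pt "-3 49 -3 0 0 4.5"

```text
clock: 1.3
position: [0.5651, 0.2307, 0.243]
tool_rot: [3.14, 0.008, 0.382]
force: [0.1, 1.4, 0.1]
grip_width: 0.0856
```

Run:
```python
from workcell import bot
import pickle
from h import *
s=bot.observe();f=bot.grab_frame("wrist");pickle.dump((s,f),open("w1.pkl","wb"))
print(s["clock"],s["position"],s["tool_rot"],f["fov_y"],f["cx"],f["cy"],f["hand_eye"])
cv2.imwrite("pics/w1.png",f["color"][...,::-1])
t=pickle.load(open("f0.pkl","rb"))["top"]
P=onplane(*rays(t,[[156.5,209],[202.5,197.5]]),[0,0,.075],np.array([0,0,1.]));print(P,np.linalg.norm(P[0]-P[1]))
```

```text
1.3 [0.56508207 0.23066034 0.24298739] [3.13994515 0.00769683 0.38234448] 65.70646984690485 252.945095276142 191.6074483126584 [[ 9.99999979e-01  1.99245426e-04  4.22385284e-05 -9.73798967e-04]
 [-2.02747244e-04  9.54057353e-01  2.99623973e-01 -7.70638149e-02]
 [ 1.94007276e-05 -2.99623975e-01  9.54057374e-01 -1.61719990e-01]
 [ 0.00000000e+00  0.00000000e+00  0.00000000e+00  1.00000000e+00]]
[[0.58744584 0.34323468 0.075     ]
 [0.62853586 0.18880773 0.075     ]] 0.1598001054913837
```

View pics/w1.png

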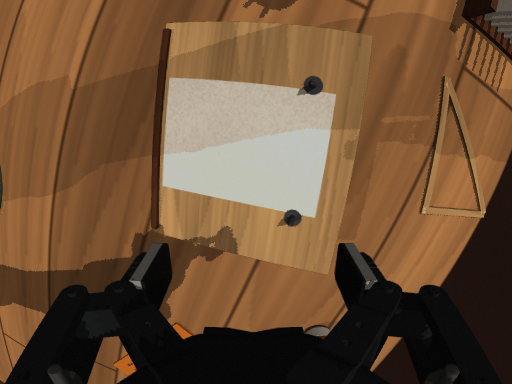

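The wrist view shows the board with pin collars at (313,85) left and (292,218) right. I measure those with an enlarged crop.

```bash
cat >> h.py <<'E'
def pins(f,T,uv,h=0.0):
    """rays -> pin points h above the deck face; returns points, deck R"""
    o,D=rays(f,uv,T); z=.05+.07*np.sin(np.radians(15))
    n=np.array([0,0,1.])
    for _ in range(6):
        P=onplane(o,D,np.array([0,0,z+h*n[2]]) if _==0 else P0,n)
        y=P[0]-P[1]; y[2]=0; y/=np.linalg.norm(y)
        x=np.cross(y,[0,0,1]); a=np.radians(15)
        xd=x*np.cos(a)+np.array([0,0,np.sin(a)]); n=np.cross(xd,y)
        mid=P.mean(0); P0=np.array([mid[0],mid[1],z])
        P0=P0*[1,1,0]+[0,0,z]+[0,0,h*n[2]]
    return P,np.c_[xd,y,n]
E
python3 - <<'E'
import pickle
from h import *
s,f=pickle.load(open("w1.pkl","rb"));T=pose(s)
g=cv2.cvtColor(f["color"],cv2.COLOR_RGB2GRAY);m=((g<75)*255).astype(np.uint8)
uv=[]
for x,y in((313,85),(292,218)):
    w=np.zeros_like(m);w[y-20:y+20,x-20:x+20]=m[y-20:y+20,x-20:x+20]
    c=max(cv2.findContours(w,0,1)[0],key=cv2.contourArea)
    print(cv2.contourArea(c),cv2.boundingRect(c),cv2.minEnclosingCircle(c));uv.append(cv2.minEnclosingCircle(c)[0])
P,R=pins(f,T,uv);print(P,np.linalg.norm(P[0]-P[1]),np.degrees(np.arctan2(-R[0,1],R[1,1])))
im=np.vstack([cv2.resize(f["color"][y-20:y+20,x-20:x+20],None,fx=9,fy=9,interpolation=0) for x,y in((313,85),(292,218))][:1])
im2=cv2.resize(f["color"][198:238,272:312],None,fx=9,fy=9,interpolation=0)
cv2.imwrite("pics/c1.png",np.hstack([im,im2])[...,::-1])
E
```

```text
256.5 (302, 76, 21, 19) ((312.0, 85.5), 10.30786418914795)
195.0 (284, 210, 18, 16) ((292.3951110839844, 218.1433563232422), 8.867912292480469)
[[0.58854712 0.34360628 0.06811733]
 [0.63152765 0.18940195 0.06811733]] 0.1600821653523362 15.574457469944702
```

View pics/c1.png

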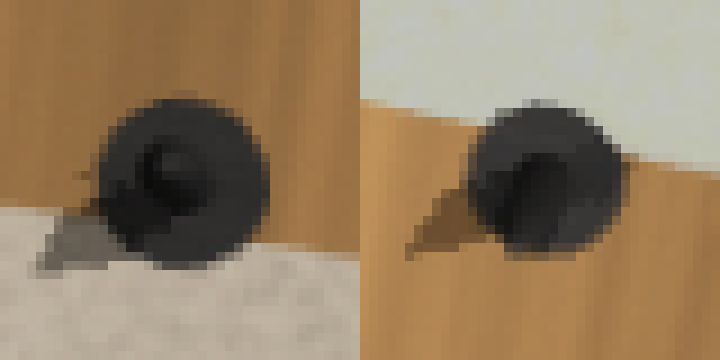

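>>> arm_command --pt "-3 49 3 0 0 4.5" --pt "-3 49 3 0 0 4.5" --pt "-3 49 3 0 0 4.5" --pt "-3 49 3 0 0 4.5" --pt "-3 49 3 0 0 4.5" --pt "-3 49 3 0 0 4.5" --pt "-3 49 3 0 0 4.5"

```text
clock: 2.05
position: [0.5878, -0.1107, 0.2234]
tool_rot: [3.134, 0.004, -0.196]
force: [1.2, -1.0, 0.5]
grip_width: 0.0856
```

```bash
cat >> h.py <<'E'
def to(s,p,R=None):
    """shift (mm) and turn (deg) in tool axes from state s to pose p,R"""
    A,q=pose(s); print("shift",(A.T@(np.asarray(p)-q)*1000).round(1))
    if R is not None: print("turn",np.degrees(Ro.from_matrix(A.T@R).as_rotvec()).round(2))
def down(yaw):
    x=np.array([np.cos(yaw),np.sin(yaw),0]);z=np.array([0,0,-1.]);return np.c_[x,np.cross(z,x),z]
E
python3 - <<'E'
import pickle
from h import *
from workcell import bot
s,f=pickle.load(open("w1.pkl","rb"));T=pose(s)
P,R=pins(f,T,[[312.95,84.7],[292.3,217.3]]);print(P,np.linalg.norm(P[0]-P[1]),np.degrees(np.arctan2(-R[0,1],R[1,1])))
s=bot.observe();to(s,[.548,-.24,.2],down(np.radians(-26.3)))
E
```

```text
[[0.58918664 0.3449087  0.06811733]
 [0.63094829 0.19038195 0.06811733]] 0.1600704590582412 15.123202646270885
shift [-13.7 134.4  24.5]
turn [ 0.49  0.19 15.06]
```

>>> arm_command --pt "-3 45 0 0 0 5" --pt "-2 45 0 0 0 5" --pt "0 45 0 0 0 5" --pt "0 45 0 0 0 0" --pt "0 38 0 0 0 0" --pt "0 0 0 0 0 0"

```text
clock: 2.65
position: [0.4991, -0.3265, 0.224]
tool_rot: [3.129, 0.004, -0.48]
force: [0.2, 1.0, 0.6]
grip_width: 0.0853
```

Run:
```python
from workcell import bot
import pickle
from h import *
s=bot.observe();f=bot.grab_frame("wrist");pickle.dump((s,f),open("w2.pkl","wb"));T=pose(s)
print(s["clock"],s["position"],s["tool_rot"])
cv2.imwrite("pics/w2.png",f["color"][...,::-1])
m=orange(f["color"]);c=max(cv2.findContours(m,0,2)[0],key=cv2.contourArea)
u=c[:,0,:].astype(float);P=onplane(*rays(f,u,T),[0,0,.005],np.array([0,0,1.]))
r=cv2.minAreaRect((P[:,:2]*1000).astype(np.float32));print(r)
```

```text
2.65 [ 0.49914718 -0.32653632  0.2240357 ] [ 3.12891917  0.00423908 -0.47992168]
((546.9912109375, -244.94114685058594), (228.56341552734375, 129.26348876953125), 63.4946174621582)
```

View pics/w2.png

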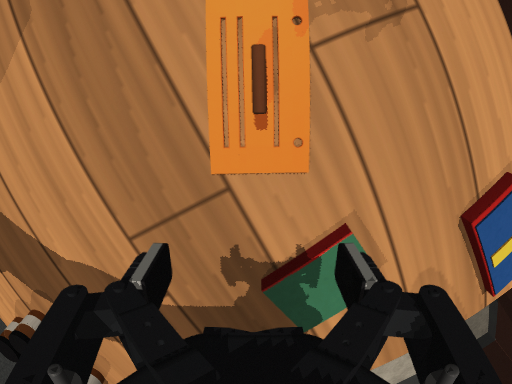

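The wrist view shows the template with holes at (297,20) and (298,142), the grip at (259,79) and the top edge cut off. I take centre and yaw from the two holes.

Run:
```python
from workcell import bot
import pickle
from h import *
s,f=pickle.load(open("w2.pkl","rb"));T=pose(s);m=255-orange(f["color"]);uv=[]
for x,y in((297,20),(298,142)):
    l=cv2.connectedComponentsWithStats(m[y-9:y+10,x-9:x+10]);i=l[1][9,9];print(l[2][i]);uv.append(l[3][i]+[x-9,y-9])
P=onplane(*rays(f,uv,T),[0,0,.005],np.array([0,0,1.]));d=P[0]-P[1];print(uv,P,np.linalg.norm(d))
y=d/np.linalg.norm(d);x=np.array([y[1],-y[0],0]);yaw=np.arctan2(x[1],x[0]);c=P.mean(0)-.05*x
print(c,np.degrees(yaw))
s=bot.observe();to(s,[c[0],c[1],.08],down(yaw));to(s,[c[0],c[1],.035],down(yaw))
```

```text
[ 0  5 14 13 82]
[ 4  5  9  9 63]
[array([295.74390244,  20.80487805]), array([297.33333333, 142.04761905])] [[ 0.62809221 -0.19109598  0.005     ]
 [ 0.55819815 -0.33335432  0.005     ]] 0.1585011562338732
[ 0.54826905 -0.24017671  0.005     ] -26.16570913114846
shift [  4.4 -98.2 142.6]
turn [ 0.66  0.27 -1.2 ]
shift [  4.6 -98.7 187.6]
turn [ 0.66  0.27 -1.2 ]
```

>>> arm_command --pt "2 -48 0 0.6 0.3 -1" --pt "2 -48 0 0 0 0" --pt "0 0 45 0 0 0" --pt "0 0 40 0 0 0" --pt "0 0 0 0 0 0" --grip 60

```text
clock: 3.2
position: [0.5523, -0.2316, 0.1356]
tool_rot: [-3.139, -0.002, -0.454]
force: [-0.8, 0.9, 1.1]
grip_width: 0.0513
```

Run:
```python
from workcell import bot
from h import *
s=bot.observe();print(s["position"],s["tool_rot"],s["grip_width"])
to(s,[.5485,-.24,.034],down(np.radians(-26.3)))
```

```text
[ 0.55230181 -0.23158503  0.13561616] [-3.13923758e+00 -1.53034058e-03 -4.54273598e-01] 0.05128793028299662
shift [1.000e-01 9.500e+00 1.016e+02]
turn [-0.14 -0.09  0.27]
```

>>> arm_command --pt "0 9 30 0 0 0" --pt "0 0 35 0 0 0" --pt "0 0 25 0 0 0" --pt "0 0 0 0 0 0"

```text
clock: 3.6
position: [0.5522, -0.2382, 0.0484]
tool_rot: [-3.138, -0.005, -0.451]
force: [-0.8, 0.1, 0.1]
grip_width: 0.0515
```

Run:
```python
from workcell import bot
from h import *
s=bot.observe();print(s["position"],s["tool_rot"],s["grip_width"],s["force"])
to(s,[.5485,-.24,.034],down(np.radians(-26.3)))
```

```text
[ 0.55219502 -0.23816613  0.04837567] [-3.13760284 -0.00498297 -0.45091429] 0.051462168733565135 [-0.75586615  0.11290677  0.14528279]
shift [-2.6  3.3 14.3]
turn [-0.23 -0.28  0.47]
```

>>> arm_command --pt "-3 3 13 -0.2 -0.3 0.5" --pt "0 0 0 0 0 0"

```text
clock: 3.8
position: [0.5497, -0.2399, 0.0379]
tool_rot: [-3.141, -0.002, -0.46]
force: [-0.9, -0.2, -0.5]
grip_width: 0.0516
```

>>> arm_command --pt "0 0 0 0 0 0" --pt "0 0 0 0 0 0" --pt "0 0 0 0 0 0" --pt "0 0 0 0 0 0" --pt "0 0 0 0 0 0" --pt "0 0 0 0 0 0" --pt "0 0 0 0 0 0" --grip 0 --grip_force 60

```text
clock: 4.5
position: [0.5519, -0.2404, 0.0422]
tool_rot: [-3.14, -0.007, -0.459]
force: [0.3, -0.0, 0.5]
grip_width: -0.0001
```

Run:
```python
from workcell import bot
from h import *
s=bot.observe();print(s["position"],s["tool_rot"],s["grip_width"],s["force"],s["moment"])
to(s,[.5485,-.24,.034],down(np.radians(-26.3)))
```

```text
[ 0.55191374 -0.24038716  0.04219948] [-3.13958025 -0.00707005 -0.45949298] -9.186927039184098e-05 [ 0.30394134 -0.04616189  0.51519808] [ 9.52426120e-05  2.45962412e-03 -8.88214569e-03]
shift [-3.3  1.2  8.2]
turn [-0.12 -0.41 -0.03]
```

The jaws shut to 0, so they missed the block. I look before doing anything else.

Run:
```python
from workcell import bot
import pickle
from h import *
s=bot.observe();f=bot.grab_frame("wrist");g=bot.grab_frame("side");t=bot.grab_frame("top");pickle.dump((s,f,g,t),open("w3.pkl","wb"))
print(s["position"],s["tool_rot"],s["qpos"])
a=cv2.resize(g["color"][110:230,160:320],(640,480),interpolation=2)
b=cv2.resize(f["color"],(512,384))
im=np.zeros((600,800,3),np.uint8);im[:300,:400]=cv2.resize(a,(400,300));im[300:600,:400]=cv2.resize(b,(400,300));im[:300,400:]=cv2.resize(t["color"][160:280,250:410],(400,300),interpolation=2)
cv2.imwrite("pics/w3.png",im[...,::-1])
```

```text
[ 0.55191374 -0.24038716  0.04219948] [-3.13958025 -0.00707005 -0.45949298] [ 0.03780793  0.75240836  0.40976341  1.80534597 -0.45537431  0.67084291
  0.24960319]
```

View pics/w3.png

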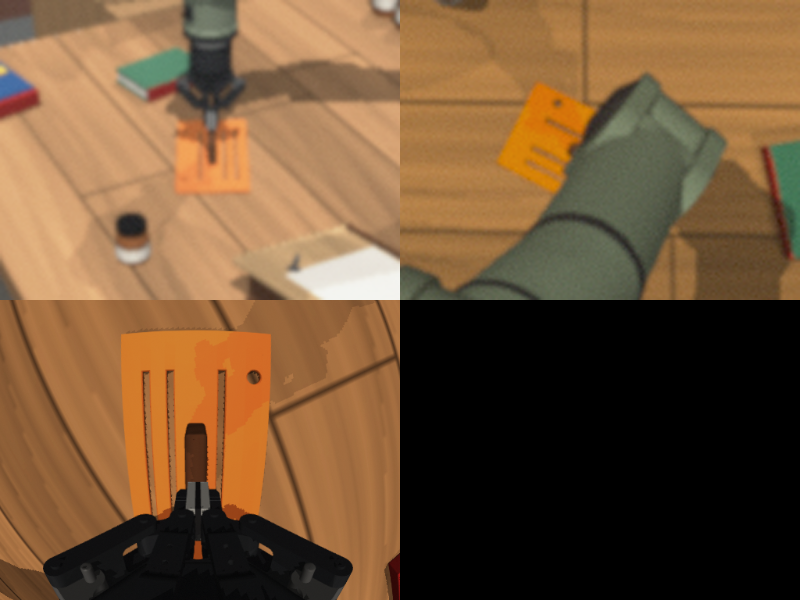

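The grip block is at (197,455) in the lower panel, in line with the jaws; whether they hold it is unclear, so I zoom in on the jaws.

Run:
```python
import pickle
from h import *
s,f,g,t=pickle.load(open("w3.pkl","rb"))
a=cv2.resize(f["color"][140:340,190:320],(520,600)[::1] if 0 else (390,600),interpolation=2)
b=cv2.resize(g["color"][130:200,220:270],(410,574),interpolation=2)
im=np.zeros((600,800,3),np.uint8);im[:,:390]=a;im[:574,390:]=b
cv2.imwrite("pics/w3c.png",im[...,::-1])
d=f["depth"]
for v in range(200,340,10): print(v,d[v,235:275:4].round(3))
```

```text
200 [0.21  0.164 0.163 0.163 0.164 0.163 0.163 0.164 0.211 0.211]
210 [0.213 0.165 0.165 0.165 0.165 0.164 0.165 0.167 0.213 0.214]
220 [0.215 0.166 0.166 0.168 0.167 0.166 0.167 0.168 0.216 0.216]
230 [0.217 0.169 0.169 0.168 0.169 0.168 0.169 0.17  0.218 0.218]
240 [0.22  0.17  0.144 0.144 0.144 0.145 0.144 0.143 0.22  0.221]
250 [0.143 0.135 0.133 0.135 0.134 0.134 0.134 0.134 0.135 0.141]
260 [0.134 0.125 0.125 0.125 0.126 0.126 0.126 0.125 0.126 0.133]
270 [0.114 0.115 0.116 0.121 0.121 0.12  0.121 0.116 0.116 0.114]
280 [0.109 0.109 0.109 0.109 0.121 0.122 0.109 0.109 0.108 0.11 ]
290 [0.103 0.102 0.103 0.109 0.123 0.123 0.109 0.103 0.103 0.103]
300 [0.09  0.09  0.097 0.114 0.125 0.126 0.114 0.098 0.09  0.091]
310 [0.085 0.087 0.098 0.114 0.241 0.241 0.115 0.098 0.087 0.086]
320 [0.08  0.089 0.113 0.114 0.243 0.244 0.113 0.113 0.085 0.081]
330 [0.077 0.085 0.086 0.248 0.247 0.249 0.248 0.085 0.085 0.079]
```

View pics/w3c.png

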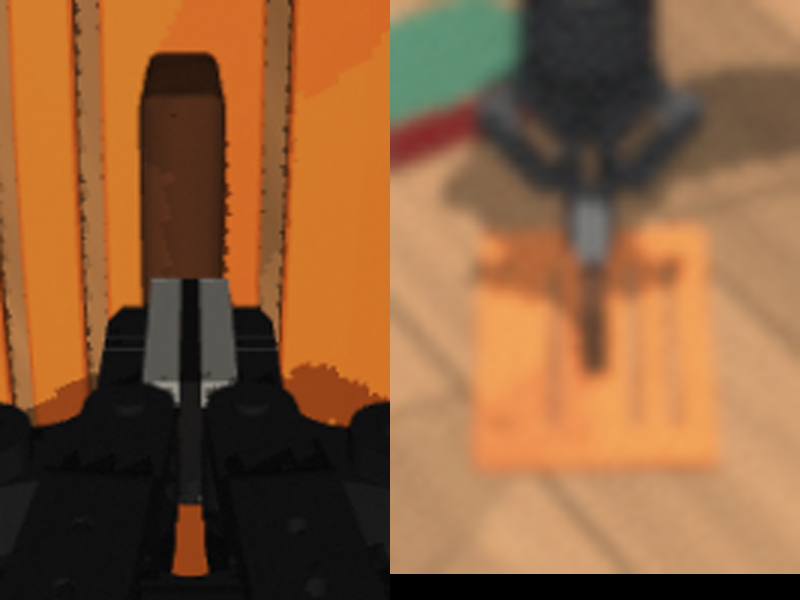

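Run:
```python
import pickle
from h import *
s,f,g,t=pickle.load(open("w3.pkl","rb"));T=pose(s);H=np.array(f["hand_eye"])
for uv in((230,160),(275,160),(254,170),(254,210),(254,230),(247,240),(261,240),(247,250),(235,250)):
    o,D=rays(f,uv,T);d=(np.array(uv)-[f["cx"],f["cy"]])/foc(f);th=np.hypot(*d)
    z=f["depth"][uv[1],uv[0]];w=o+D[0]*z/np.cos(th);print(uv,z.round(3),"world",w.round(4),"tool",(T[0].T@(w-T[1])*1000).round(1))
```

```text
(230, 160) 0.201 world [ 0.5535 -0.2004  0.0056] tool [-16.6 -36.4  36.6]
(275, 160) 0.203 world [ 0.5809 -0.2143  0.0044] tool [ 14.1 -36.2  38. ]
(254, 170) 0.161 world [ 0.5689 -0.2051  0.047 ] tool [ -0.4 -39.1  -4.7]
(254, 210) 0.165 world [ 0.5591 -0.2249  0.0497] tool [ -0.4 -17.   -7.5]
(254, 230) 0.168 world [ 0.5537 -0.2358  0.05  ] tool [-0.4 -4.9 -7.8]
(247, 240) 0.144 world [ 0.5529 -0.2291  0.074 ] tool [ -3.9 -10.6 -31.8]
(261, 240) 0.144 world [ 0.559  -0.2323  0.0735] tool [  3.  -10.4 -31.3]
(247, 250) 0.135 world [ 0.5528 -0.2295  0.0834] tool [ -3.7 -10.2 -41.2]
(235, 250) 0.143 world [ 0.5458 -0.2304  0.0762] tool [ -9.7  -6.3 -34.1]
```

Depth gives the block top at 0.050 and the plate at 0.005, so the pose and camera agree. The pad tips, however, sit at tool z ≈ -31 mm, not +17 mm. I verify that in the side view independently.

Run:
```python
import pickle
from h import *
s,f,g,t=pickle.load(open("w3.pkl","rb"));T=pose(s);F=foc(g)
for z in(-31,17):
    w=T[0]@[0,0,z/1000]+T[1];c=np.array(g["R"])@w+g["t"];print(z,w.round(4),(c[:2]/c[2]*F+[g["cx"],g["cy"]]).round(1))
c=g["color"]
for v in range(146,172,2): print(v,[tuple(int(q) for q in c[v,u]) for u in(243,245,247)],g["depth"][v,245].round(3))
```

```text
-31 [ 0.5517 -0.2403  0.0732] [243.3 158.6]
17 [ 0.552  -0.2404  0.0252] [243.4 167.7]
146 [(44, 43, 42), (43, 44, 43), (51, 49, 49)] 1.901
148 [(70, 60, 53), (61, 52, 47), (61, 55, 51)] 1.9
150 [(69, 60, 52), (66, 55, 47), (48, 47, 49)] 1.907
152 [(60, 58, 53), (60, 53, 52), (51, 49, 49)] 1.914
154 [(86, 86, 84), (81, 81, 80), (86, 72, 60)] 1.927
156 [(120, 118, 116), (117, 117, 115), (105, 86, 71)] 1.924
158 [(121, 119, 117), (121, 119, 116), (128, 90, 68)] 1.936
160 [(128, 116, 110), (121, 115, 110), (151, 92, 62)] 1.936
162 [(130, 91, 72), (109, 81, 69), (164, 96, 59)] 1.97
164 [(136, 86, 57), (123, 81, 56), (167, 100, 59)] 1.95
166 [(140, 88, 60), (134, 86, 59), (214, 130, 74)] 1.937
168 [(128, 82, 55), (123, 80, 53), (228, 145, 82)] 1.933
170 [(139, 83, 53), (116, 76, 49), (227, 142, 80)] 1.937
```

Both views put the shut fingertips well above the block (side view ≈ row 161), so the real pads stand about 48 mm further back than the text says. The block is centred on the tool in x and y (ends at y ≈ ±40, x ≈ -0.4). I open and go 55 mm lower, in steps.

>>> arm_command --pt "0 0 0 0 0 0" --pt "0 0 0 0 0 0" --pt "0 0 0 0 0 0" --pt "0 0 0 0 0 0" --pt "0 0 18 0 0 0" --pt "0 0 12 0 0 0" --pt "0 0 0 0 0 0" --grip 60

```text
clock: 5.35
position: [0.5524, -0.2405, 0.0113]
tool_rot: [-3.139, -0.008, -0.459]
force: [-0.6, 0.5, -0.3]
grip_width: 0.0512
```

Run:
```python
from workcell import bot
from h import *
s=bot.observe();print(s["position"],s["tool_rot"],s["grip_width"],s["force"],s["clock"])
to(s,[.550,-.24,-.013],down(np.radians(-26.3)))
```

```text
[ 0.55238432 -0.24045128  0.01131349] [-3.13946622 -0.0075438  -0.45944223] 0.051241862105973264 [-0.59227726  0.52143098 -0.28614739] 5.35
shift [-2.5  0.7 24.3]
turn [-0.12 -0.43 -0.02]
```

>>> arm_command --pt "-1 0 12 0 -0.4 0" --pt "0 0 11 0 0 0" --pt "0 0 0 0 0 0"

```text
clock: 5.65
position: [0.5517, -0.2401, -0.0131]
tool_rot: [-3.139, -0.0, -0.459]
force: [-0.7, 0.9, -0.2]
grip_width: 0.0509
```

>>> arm_command --pt "0 0 0 0 0 0" --pt "0 0 0 0 0 0" --pt "0 0 0 0 0 0" --pt "0 0 0 0 0 0" --pt "0 0 0 0 0 0" --pt "0 0 0 0 0 0" --grip 0 --grip_force 80

```text
clock: 6.25
position: [0.5519, -0.2403, -0.0124]
tool_rot: [-3.139, -0.001, -0.46]
force: [-0.2, 0.1, -2.4]
grip_width: 0.0154
```

Run:
```python
from workcell import bot
from h import *
s=bot.observe();print(s["position"],s["tool_rot"],s["grip_width"],s["force"],s["clock"])
```

```text
[ 0.55194584 -0.24029553 -0.01236182] [-3.13938423e+00 -8.34543900e-04 -4.59578305e-01] 0.015360803688448913 [-0.24440434  0.05521138 -2.38934303] 6.25
```

Gripped (15.4 mm against a 16 mm block). Lift and check the held template.

>>> arm_command --pt "0 0 -15 0 0 0" --pt "0 0 -35 0 0 0" --pt "0 0 -45 0 0 0" --pt "0 0 -45 0 0 0" --pt "0 0 -45 0 0 0" --pt "0 0 -20 0 0 0" --pt "0 0 0 0 0 0"

```text
clock: 6.95
position: [0.5498, -0.2412, 0.2061]
tool_rot: [-3.139, -0.001, -0.462]
force: [0.0, 0.6, -2.8]
grip_width: 0.0152
```

Run:
```python
from workcell import bot
import pickle
from h import *
s=bot.observe();f=bot.grab_frame("wrist");pickle.dump((s,f),open("w4.pkl","wb"))
print(s["position"],s["tool_rot"],s["grip_width"],s["force"],s["moment"],s["clock"])
cv2.imwrite("pics/w4.png",f["color"][...,::-1])
# plate plane from depth, in tool frame
m=cv2.erode(orange(f["color"]),np.ones((5,5)))>0
v,u=np.nonzero(m);uv=np.c_[u,v];z=f["depth"][v,u];k=(z>.05)&(z<.25);uv=uv[k];z=z[k]
I=(np.eye(3),np.zeros(3));o,D=rays(f,uv,I);th=np.linalg.norm((uv-[f["cx"],f["cy"]])/foc(f),axis=1)
X=o+D*(z/np.cos(th))[:,None]
A=np.c_[X[:,:2],np.ones(len(X))];c=np.linalg.lstsq(A,X[:,2],rcond=None)[0];k=abs(A@c-X[:,2])<.004;c=np.linalg.lstsq(A[k],X[k,2],rcond=None)[0]
print("plane z=ax+by+c",c,np.degrees(c[:2]),k.mean(),X.min(0),X.max(0))
```

```text
[ 0.54978155 -0.24115847  0.20608769] [-3.13907437e+00 -7.55557290e-04 -4.62123272e-01] 0.015244110461408713 [ 0.04265345  0.57301552 -2.81136603] [0.00156937 0.00752874 0.01627879] 6.95
plane z=ax+by+c [ 0.00031952 -0.00191498 -0.01770878] [ 0.018307   -0.10972039] 1.0 [-0.0650298  -0.11802455 -0.02018691] [ 0.06311249  0.02180826 -0.01491135]
```

View pics/w4.png

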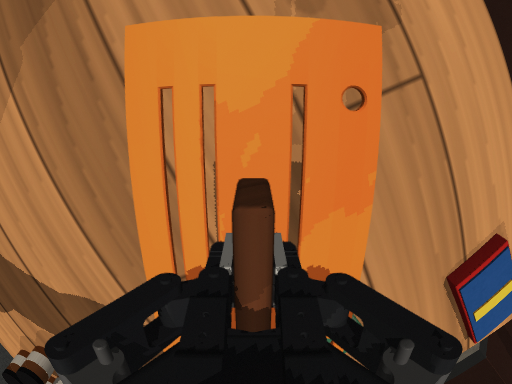

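Held flat. Left hole at (353,98), block in the jaws. Next I find the template's offset in the tool.

Run:
```python
import pickle
from h import *
s,f=pickle.load(open("w4.pkl","rb"));I=(np.eye(3),np.zeros(3));m=orange(f["color"]);m[:,:]=m
n=255-m;l=cv2.connectedComponentsWithStats(n[78:118,333:373]);i=l[1][20,20];print(l[2][i]);h=l[3][i]+[333,78]
zt=np.array([0,0,-.0177]);N=np.array([0,0,1.])
print("hole",h,onplane(*rays(f,[h],I),zt,N)*1000)
w=orange(f["color"]);L=[];R=[]
for v in range(60,230,5):
    u=np.nonzero(w[v])[0];L.append((u.min()-.5,v));R.append((u.max()+.5,v))
for q in(L,R):
    P=onplane(*rays(f,q,I),zt,N)*1000;p=np.polyfit(P[:,1],P[:,0],1);print("edge x=",p,"slope deg",np.degrees(np.arctan(p[0])),abs(np.polyval(p,P[:,1])-P[:,0]).max())
q=[(u,np.nonzero(w[:,u])[0].min()-.5) for u in range(140,370,10)]
P=onplane(*rays(f,q,I),zt,N)*1000;p=np.polyfit(P[:,0],P[:,1],1);print("top y=",p,np.degrees(np.arctan(p[0])))
```

```text
[  9   8  23  25 455]
hole [353.22197802  97.86153846] [[ 48.59638731 -79.54439025 -17.7       ]]
edge x= [ 3.57717284e-04 -6.56848730e+01] slope deg 0.020495689742415404 0.3463026037520791
edge x= [-1.69810996e-03  6.36570071e+01] slope deg -0.09729444055177322 0.3111970727143145
top y= [-1.19322747e-02 -1.17256495e+02] -0.6836365389839788
```

>>> arm_command --pt "-4 -40 0 0 0 -4" --pt "-4 -49 0 0 0 -4" --pt "-6 -49 0 0 0 -4" --pt "-6 -49 0 0 0 -4" --pt "-6 -49 0 0 0 -4" --pt "-6 -49 0 0 0 -4" --pt "-6 -49 0 0 0 -4" --pt "-6 -49 0 0 0 -4"

```text
clock: 7.8
position: [0.581, 0.1375, 0.1964]
tool_rot: [3.14, 0.011, 0.104]
force: [1.4, 0.6, -1.9]
grip_width: 0.0154
```

```bash
cat >> h.py <<'E'
def place(P,R,x=0,y=0,z=0):
    """tool pose putting the template centre at deck (20+x,y,z) mm, aligned; P pin feet"""
    C=P.mean(0)-.07*R[:,0]; Rt=np.c_[R[:,0],-R[:,1],-R[:,2]]
    return C+R@np.array([.02+x/1e3,y/1e3,z/1e3])-Rt@np.array([-.0008,.0005,-.0127]),Rt
E
python3 - <<'E'
from workcell import bot
from h import *
import pickle
s,f=pickle.load(open("w1.pkl","rb"));P,R=pins(f,pose(s),[[312.95,84.7],[292.3,217.3]])
pickle.dump((P,R),open("deck.pkl","wb"))
s=bot.observe();print(s["position"],s["tool_rot"],s["clock"])
p,Rt=place(P,R,-90,0,110);print(p);to(s,p,Rt)
E
```

```text
[0.58099427 0.13753904 0.19640581] [3.14007508 0.01127639 0.10381058] 7.8
[0.45582585 0.22647866 0.1260743 ]
shift [-114.5 -101.5   71.5]
turn [ 1.24 15.62 -9.12]
```

>>> arm_command --pt "-38 -34 10 0.4 0 -3" --pt "-38 -34 10 0.4 4 -3" --pt "-38 -32 10 0.4 4 -3" --pt "0 0 15 0 4 0" --pt "0 0 15 0 3.6 0" --pt "0 0 0 0 0 0"

```text
clock: 8.4
position: [0.4538, 0.2228, 0.1296]
tool_rot: [-3.127, -0.261, 0.282]
force: [-0.1, -0.5, -2.0]
grip_width: 0.0148
```

Run:
```python
from workcell import bot
from h import *
import pickle
P,R=pickle.load(open("deck.pkl","rb"))
s=bot.observe();print(s["position"],s["tool_rot"],s["clock"])
p,Rt=place(P,R,-90,0,110);to(s,p,Rt)
f=bot.grab_frame("wrist");pickle.dump((s,f),open("w5.pkl","wb"));cv2.imwrite("pics/w5.png",f["color"][...,::-1])
```

```text
[0.45379289 0.22282711 0.12958081] [-3.12720465 -0.26080546  0.28213788] 8.4
shift [ 2.  -2.9  4.2]
turn [-1.09  0.06  1.01]
```

View pics/w5.png

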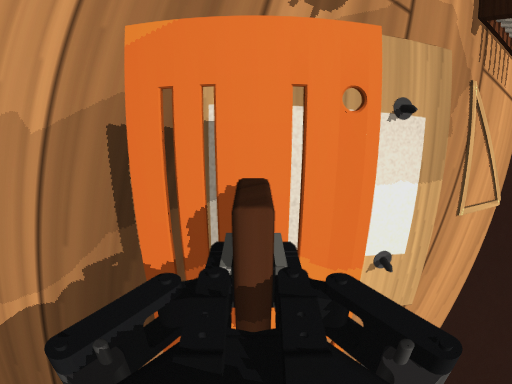

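Both pins show to the right of the held plate: left collar about (402,107), right about (381,261). Views so far: 10, so I work numerically.

Run:
```python
from h import *
import pickle
s,f=pickle.load(open("w5.pkl","rb"));g=cv2.cvtColor(f["color"],cv2.COLOR_RGB2GRAY)
for x,y in((403,107),(383,261)):
    print(x-16,y-13)
    for r in g[y-13:y+14,x-16:x+17]: print("".join("#" if v<40 else "+" if v<72 else "-" if v<100 else "." for v in r))
```

```text
387 94
.................................
.................................
.................................
..............---................
...........--++++++-.............
..........+++++++++++-...........
.........-++++++++++++-..........
........-++++++++++++++-.........
........++++++++++++++++.........
.......-++++++++++++++++-........
.......++++++++++++++++++........
......-+++++++############+......
......-++++++##############+.....
......-++++++###############+....
.......+++++#################+...
.......++####################+-..
.......++####################-...
.....--#####################+....
.....--+###################-.....
.....--+########+++++++++-.......
........+####+++++++++++-........
.........####++++++++++-.........
.........-##+++++++++++..........
..........-#+++++++++-...........
.............-++++++.............
.................-...............
.................................
367 248
.................................
.................................
.................................
................-++-.............
.............--++++++-...........
............+++++++++--..........
..........--+------++++-.........
.........---------++++++-........
........++-+++++++++++++-........
........+++++++###++++++-........
.......+++++++#####+++++.........
.......++++++#######++++.........
.......+++++########+++-.........
.......+++++#########++..........
......-++++++########++..........
......-++++++#########+..........
......-++++++++########+.........
.......-++++++++#######+-........
........-++++--++######++........
..........-------+#####++........
..................+####++........
...................#####+........
...................-####+-.......
......................+++........
.................................
.................................
.................................
```

Run:
```python
from h import *
from workcell import bot
import pickle
P0,R0=pickle.load(open("deck.pkl","rb"))
s,f=pickle.load(open("w5.pkl","rb"));T=pose(s)
P,R=pins(f,T,[[402.8,108.],[382.3,259.2]]);Q,RQ=pins(f,T,[[415.5,109.3],[389.8,269.8]],.026)
yw=lambda R:np.degrees(np.arctan2(-R[0,1],R[1,1]))
print(P,np.linalg.norm(P[0]-P[1]),yw(R));print("tips->feet",Q-.026*RQ[:,2],np.linalg.norm(Q[0]-Q[1]),yw(RQ));print("first",P0,yw(R0))
# hole in hand here, and plate plane
n=255-orange(f["color"]);l=cv2.connectedComponentsWithStats(n[78:118,333:373]);i=l[1][20,20]
print("hole",onplane(*rays(f,[l[3][i]+[333,78]],(np.eye(3),np.zeros(3))),[0,0,-.0177],np.array([0,0,1.]))*1000)
pickle.dump((P,R),open("deck2.pkl","wb"))
for z in(110,40):
    to(bot.observe(),*place(P,R,0,0,z))
```

```text
[[0.58910187 0.34454608 0.06811733]
 [0.63118708 0.18995907 0.06811733]] 0.16021332486319495 15.229282720371614
tips->feet [[0.5884023  0.34374422 0.06811775]
 [0.62757411 0.19139788 0.06811775]] 0.15730174457895083 14.419729123092626
first [[0.58918664 0.3449087  0.06811733]
 [0.63094829 0.19038195 0.06811733]] 15.123202646270885
hole [[ 48.96845012 -80.17182107 -17.7       ]]
shift [90.5 -0.9  4.7]
turn [-1.08  0.08  0.87]
shift [90.6  0.4 74.7]
turn [-1.08  0.08  0.87]
```

Close agreement with the first look (0.4 mm). I move over the pins at 40 mm above the face.

>>> arm_command --pt "45 0 2 -1.1 0 0.9" --pt "45 0 10 0 0 0" --pt "0 0 30 0 0 0" --pt "0 0 25 0 0 0" --pt "0 0 0 0 0 0" --pt "0 0 0 0 0 0"

```text
clock: 9.05
position: [0.5619, 0.2494, 0.0897]
tool_rot: [3.14, -0.25, 0.26]
force: [-0.3, 0.3, -2.2]
grip_width: 0.0151
```

```bash
cat > chk.py <<'E'
from h import *
from workcell import bot
import pickle,sys
P,R=pickle.load(open("deck2.pkl","rb"));s=bot.observe()
print(s["position"],s["clock"],s["grip_width"],"F deck",(R.T@s["force"]).round(1),"M deck",(R.T@s["moment"]).round(2))
to(s,*place(P,R,0,0,float(sys.argv[1])))
E
python3 chk.py 40
```

```text
[0.56190469 0.2494197  0.08970909] 9.05 0.015078781307730764 F deck [-0.7  0.4 -2.1] M deck [ 0.02  0.35 -0.  ]
shift [-5.3 -5.   6.9]
turn [ 0.16  0.68 -0.32]
```

>>> arm_command --pt "-5 -5 5 0.2 0.7 -0.3" --pt "0 0 0 0 0 0" --pt "0 0 0 0 0 0"

```text
clock: 9.35
position: [0.5581, 0.2529, 0.087]
tool_rot: [-3.14, -0.263, 0.264]
force: [-0.4, -0.7, -2.6]
grip_width: 0.015
```

```bash
python3 chk.py 30
```

```text
[0.55806665 0.25290825 0.08702017] 9.35 0.01501623851282048 F deck [-1.2 -0.6 -2.3] M deck [0.02 0.41 0.01]
shift [-1.9 -0.6 14.9]
turn [-0.06 -0.05 -0.11]
```

>>> arm_command --pt "-2 -1 14 0 0 -0.1" --pt "0 0 0 0 0 0" --pt "0 0 0 0 0 0"

```text
clock: 9.65
position: [0.5604, 0.2547, 0.0736]
tool_rot: [-3.14, -0.264, 0.265]
force: [0.4, 0.1, -1.8]
grip_width: 0.015
```

```bash
python3 chk.py 20
python3 - <<'E'
from h import *
from workcell import bot
import pickle
s=bot.observe();f=bot.grab_frame("wrist");g=bot.grab_frame("side");pickle.dump((s,f,g),open("w6.pkl","wb"))
a=cv2.resize(f["color"][73:123,328:378],(400,400),interpolation=0);b=cv2.resize(g["color"][180:260,250:330],(400,400),interpolation=2)
cv2.imwrite("pics/w6.png",np.hstack([a,b])[...,::-1])
E
```

```text
[0.56043275 0.25470964 0.07364034] 9.65 0.015029956393554374 F deck [-0.1 -0.1 -1.9] M deck [ 0.04  0.47 -0.02]
shift [-1.1  0.5 11.3]
turn [-0.09 -0.12 -0.02]
```

View pics/w6.png

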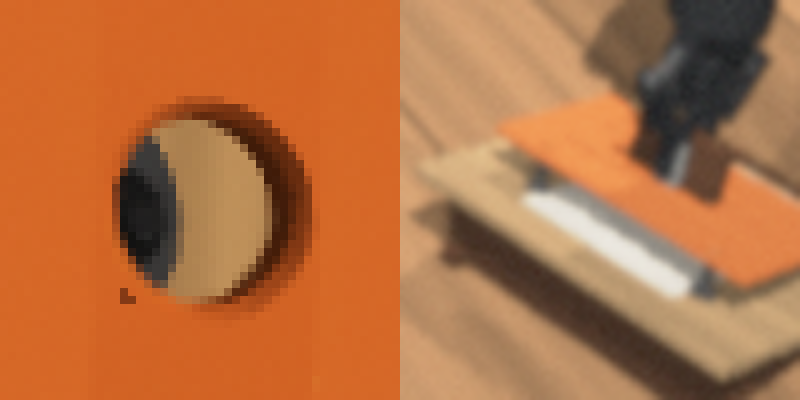

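Through the left hole (rim centre about (213,207) in the crop) the pin top (about (145,210)) and the collar's edge (182,205) are seen. I check the lateral offset numerically.

Run:
```python
from h import *
import pickle
s,f,g=pickle.load(open("w6.pkl","rb"));I=(np.eye(3),np.zeros(3));N=np.array([0,0,1.])
P,R=pickle.load(open("deck2.pkl","rb"));T=pose(s);print("expected foot L,R in tool",(T[0].T@(P-T[1]).T).T*1000)
q=lambda u,v,z:(onplane(*rays(f,[[328+u/8-.5,73+v/8-.5]],I),[0,0,z],N)*1000).round(2)
print("hole top L/R edge, c",q(115,207,-.0177),q(312,207,-.0177),q(213,207,-.0177))
print("bottom right edge",q(272,207,-.0127),"tip",q(145,210,-.0074),"collar right edge(+11)",q(182,205,.0185))
im=cv2.cvtColor(f["color"],cv2.COLOR_RGB2GRAY)[86:113,340:369]
for r in im: print(" ".join("%3d"%v for v in r))
```

```text
expected foot L,R in tool [[ 48.01970527 -79.13655049  18.82877974]
 [ 48.07081706  81.07656827  18.57692571]]
hole top L/R edge, c [[ 42.67 -79.67 -17.7 ]] [[ 55.84 -80.59 -17.7 ]] [[ 49.13 -80.09 -17.7 ]]
bottom right edge [[ 54.98 -80.5  -12.7 ]] tip [[ 47.9  -79.79  -7.4 ]] collar right edge(+11) [[ 59.13 -80.86  18.5 ]]
128 126 126 127 126 127 126 119 110  99  91  83  79  77  73  71  69  70  90 120 128 127 126 126 127 127 127 127 129
127 127 127 126 127 126 120 106  96  94  81  83  61  56  57  61  64  66  67  70  98 125 127 127 127 126 128 127 130
128 126 127 126 126 117 107 106 120 125 131 136 137 131  92  49  45  50  58  61  62  83 123 126 126 127 127 126 128
127 127 127 127 119 107 101 133 140 137 136 135 136 139 143 130  81  41  42  51  58  60  82 123 126 127 127 126 129
126 127 126 122 110  89  66 109 140 138 135 135 137 139 143 146 150 107  41  37  47  57  57  81 124 126 127 126 129
127 126 125 115  96  68  58  59 139 137 135 136 137 139 144 147 150 152 106  36  37  50  58  57  97 126 126 127 129
127 127 121 107  79  59  58  59  97 136 135 135 138 140 144 147 151 151 151  
[... 1658 characters left out ...]
 129
127 126 126 127 127 108  73  57  56 119 134 137 138 142 147 150 152 144 104  55  46  66  90  89  98 120 126 126 130
126 126 126 126 126 127 112  77  85 130 135 138 139 142 146 151 152 104  55  53  74  90  90 100 118 125 125 126 130
126 125 125  76 124 126 127 119 121 133 135 137 139 139 141 146 104  51  53  79  94  94 100 117 125 125 126 127 130
126 125 125  75  76 125 126 128 128 130 132 132 127 117 100  80  63  81 103 100  98 103 119 125 125 125 125 127 129
125 125 125 125 126 125 125 125 126 127 126 123 114 106 104 105 109 107 106 102 108 121 124 125 125 125 125 128 129
126 125 125 125 126 125 125 125 125 125 124 124 120 119 117 116 113 113 118 117 125 126 125 124 125 125 124 128 129
```

Hole centre is at tool (49.1,-80.1); the pin is at (48.0,-79.5) by tip, collar and prior estimate. I correct by x -1, y +0.5 and lower onto the pins.

>>> arm_command --pt "-1 0.5 3 -0.1 -0.1 0" --pt "0 0 4 0 0 0" --pt "0 0 4 0 0 0" --pt "0 0 0 0 0 0"

```text
clock: 10.15
position: [0.5624, 0.2547, 0.062]
tool_rot: [3.141, -0.262, 0.266]
force: [1.0, -0.9, -2.1]
grip_width: 0.0149
```

```bash
python3 chk.py 10
```

```text
[0.56241171 0.25471743 0.06195759] 10.15 0.014859361270480615 F deck [ 0.1 -1.1 -2.2] M deck [0.   0.41 0.02]
shift [ 0.1 -0.1  9.5]
turn [ 0.02 -0.01 -0.02]
```

>>> arm_command --pt "0 0 3 0 0 0" --pt "0 0 3 0 0 0" --pt "0 0 3 0 0 0" --pt "0 0 0 0 0 0"

```text
clock: 10.55
position: [0.5649, 0.2553, 0.0523]
tool_rot: [3.141, -0.262, 0.265]
force: [0.7, 0.2, -2.3]
grip_width: 0.0149
```

```bash
python3 chk.py 0
```

```text
[0.56486564 0.25533263 0.0523092 ] 10.55 0.01491159700018027 F deck [ 0.1  0.  -2.4] M deck [-0.    0.48 -0.02]
shift [ 0.1 -0.1  9.5]
turn [ 0.02  0.01 -0.02]
```

>>> arm_command --pt "0 0 3 0 0 0" --pt "0 0 3 0 0 0" --pt "0 0 2 0 0 0" --pt "0 0 0 0 0 0"

```text
clock: 10.95
position: [0.5671, 0.2559, 0.0439]
tool_rot: [3.141, -0.262, 0.265]
force: [0.2, 0.3, -1.5]
grip_width: 0.0151
```

```bash
python3 chk.py 0
```

```text
[0.56705968 0.25593478 0.04391319] 10.95 0.015116952485852929 F deck [-0.2  0.3 -1.5] M deck [0.   0.43 0.04]
shift [ 0.1 -0.1  0.8]
turn [ 0.02  0.   -0.02]
```

>>> arm_command --pt "0 0 1 0 0 0" --pt "0 0 0.7 0 0 0" --pt "0 0 0 0 0 0"

```text
clock: 11.25
position: [0.5674, 0.256, 0.0428]
tool_rot: [-3.142, -0.262, 0.265]
force: [-0.4, -0.6, -3.6]
grip_width: 0.0149
```

```bash
python3 chk.py 0
```

```text
[0.56742644 0.25603952 0.04280049] 11.25 0.01494786106538807 F deck [-1.5 -0.5 -3.3] M deck [ 0.03  0.45 -0.04]
shift [ 0.  -0.1 -0.3]
turn [ 0.   -0.   -0.03]
```

>>> arm_command --pt "0 0 1 0 0 0" --pt "0 0 0 0 0 0"

```text
clock: 11.45
position: [0.5676, 0.2561, 0.0429]
tool_rot: [-3.141, -0.262, 0.265]
force: [0.7, -0.0, -2.2]
grip_width: 0.015
```

```bash
python3 chk.py 0
```

```text
[0.56759099 0.25612885 0.04292971] 11.45 0.015037534464488205 F deck [ 0.1 -0.2 -2.3] M deck [0.06 0.4  0.06]
shift [-0.2 -0.1 -0.2]
turn [-0.03 -0.03 -0.04]
```

>>> arm_command --pt "0 0 2 0 0 0" --pt "0 0 0 0 0 0"

```text
clock: 11.65
position: [0.5679, 0.2563, 0.0433]
tool_rot: [-3.14, -0.263, 0.264]
force: [0.4, 0.2, -3.0]
grip_width: 0.0151
```

```bash
python3 chk.py 0
```

```text
[0.56788054 0.2563196  0.04325088] 11.65 0.01507949549778505 F deck [-0.4  0.  -3. ] M deck [-0.04  0.4   0.05]
shift [-0.6  0.1 -0. ]
turn [-0.09 -0.07 -0.07]
```

The plate no longer goes down (underside at 0 ± 0.3 mm): it is seated. Release, then retreat along the board's normal.

>>> arm_command --pt "0 0 0 0 0 0" --pt "0 0 0 0 0 0" --pt "0 0 0 0 0 0" --pt "0 0 0 0 0 0" --pt "0 0 0 0 0 0" --grip 55

```text
clock: 12.15
position: [0.5686, 0.2566, 0.0432]
tool_rot: [-3.14, -0.264, 0.264]
force: [0.8, -0.6, -0.7]
grip_width: 0.0469
```

>>> arm_command --pt "0 0 -15 0 0 0" --pt "0 0 -30 0 0 0" --pt "0 0 -40 0 0 0" --pt "0 0 -40 0 0 0" --pt "0 0 -20 0 0 0" --pt "0 30 0 0 0 0" --pt "0 40 0 0 0 0" --pt "0 0 0 0 0 0"

```text
clock: 12.95
position: [0.5474, 0.1768, 0.1948]
tool_rot: [-3.136, -0.267, 0.265]
force: [-0.1, 1.0, 0.5]
grip_width: 0.0471
```

Run:
```python
from h import *
from workcell import bot
import pickle
s=bot.observe();f=bot.grab_frame("wrist");t=bot.grab_frame("top");pickle.dump((s,f,t),open("w7.pkl","wb"))
print(s["position"],s["tool_rot"],s["grip_width"],s["force"],s["clock"])
P,R=pickle.load(open("deck2.pkl","rb"));C=P.mean(0)-.07*R[:,0];T=pose(s)
m=cv2.erode(orange(f["color"]),np.ones((5,5)))>0
v,u=np.nonzero(m);uv=np.c_[u,v];z=f["depth"][v,u];k=z>.05;uv=uv[k];z=z[k]
o,D=rays(f,uv,T);th=np.linalg.norm((uv-[f["cx"],f["cy"]])/foc(f),axis=1)
X=(o+D*(z/np.cos(th))[:,None]-C)@R
A=np.c_[X[:,:2]-[.02,0],np.ones(len(X))];c=np.linalg.lstsq(A,X[:,2],rcond=None)[0]
print("top plane in deck frame: slopes deg",np.degrees(c[:2]),"height at centre mm",c[2]*1000,"extents",(X.min(0)*1000).round(1),(X.max(0)*1000).round(1))
cv2.imwrite("pics/w7.png",f["color"][...,::-1])
```

```text
[0.54739618 0.17676169 0.19482131] [-3.13639804 -0.26690118  0.26528023] 0.0471184262683816 [-0.11368548  1.00444328  0.49777543] 12.95
top plane in deck frame: slopes deg [ 0.00695212 -0.01898161] height at centre mm 4.839683888259111 extents [ -42.7 -117.3   -0.6] [ 82.6 116.9   8. ]
```

View pics/w7.png

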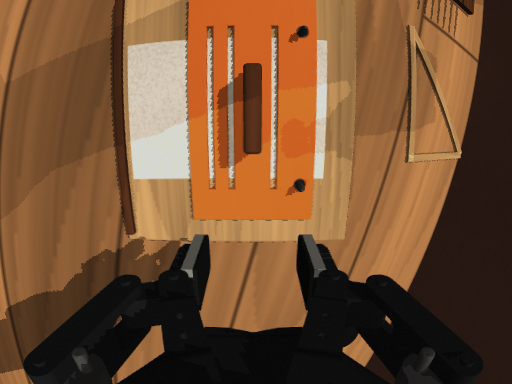

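The picture shows both pins through their holes, at (303,32) and (300,186). The slots lie on the low side and the plate is flat: slopes below 0.02°, and a top face at 4.8 mm with a 5 mm plate puts the underside at about 0. The gripper is clear, so I hand in.

```bash
python3 -c "
from workcell import bot
print(bot.observe()['clock']);bot.job_done()"
```

```text
13.05
the job is handed in; nothing more can be done
```

The template is on both pins, lying flat on the board and released. I handed the job in at 13.05 s; no verdict is reported.

- **Placing:** I gripped the template by its wooden block and kept hold while both pins went through and until it would go no lower. I then let go and backed off along the board's normal.
- **Last checks:**
  - The wrist picture showed both pins through their holes, with the three slots mostly on the board and the plate's slope against it under 0.02°.
  - The plate's top face measured 4.8 mm above the board, so its underside is within about 0.2 mm of the face.
  - The gripper was clear, with about 1 N on the force sensor, which is noise level.
- **Disagreed:** The first grasp closed on nothing. The camera showed the fingertips about 31 mm behind the stated TCP, not 17 mm ahead. I lowered the tool about 55 mm, and the second grasp held.
- **Not checked:** I did not measure the jar, pot and book again at the end. No move was planned near them and no unexpected contact force showed.

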